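# Roll a copper cylinder into a vee cradle and clamp it for polishing

## Robot

A 7-joint arm with a two-finger parallel gripper is mounted at the origin on the work surface. World frame = base frame: x ahead of the robot, y to its left, z up, the work surface at z = 0. Lengths are in m, angles in rad, forces in N, time in s.
With the tool pointing down it reaches from about 0.425 to 0.925 m from the base axis. Payload 6.8 kg.
Tool frame: the origin (TCP) lies midway between the tips of the shut fingers; the grasp point (between the pads) lies 19 mm behind it; z points along the fingers, y is the direction in which the jaws open and shut (so a half turn about z gives the same grasp; the last joint's range is limited). The gripper opens to 88 mm and grips with 3 to 60 N. Pads are 20 mm wide; open, the fingers measure 115 mm over their backs; the gripper's body (75 mm by 178 mm) begins 61 mm behind the grasp point.
Start: joints at [-1.428, 0.477, 0.022, 1.555, -0.011, 1.109, -0.083], TCP at [0.168, 0.654, 0.188] pointing down, gripper open.
Joint ranges: [-2.96, 2.96], [-0.34, 2.1], [-1.41, 1.46], [0.24, 2.44], [-1.37, 4.51], [0.17, 1.92], [-2.96, 2.96]. Speed limits (rad/s): [2.39, 2.39, 3.14, 3.14, 3.14, 3.14, 3.14].

## Interface

Orientations are given as a unit quaternion [x, y, z, w].
In Python, from rig import r gives the robot as it stands. The module is installed in compiled form; this text tells all that it offers.
- The arm moves only by the tool step_arm, never from a script. Its arguments are lists of equal length, an entry for each row: "translation": the shift along the world's x, y, z in mm, a list of three; "turn": the turn about the world's z in rad; "grip": the closure in counts, from 0 (fully open) to 255 (shut). In form: {"translation": [[x, y, z], ...], "turn": [turn, ...], "grip": [grip, ...]}. A call has 1 to 10 rows; each row shifts and turns the commanded pose from where the row before left it; what a row does not reach is not made up. A row lasts 1/10 s, in which the tool goes at most 50 mm and 8.59 degrees, less where a joint would pass 70% of its speed; a pose out of reach is approached as far as the arm can. A call is refused whole if a number of a shift passes 50 or a number of a turn 0.15, either way. A call with a gripper value outside its range is refused whole. The fingers move at their own pace and stop on an object; the grip force is fixed at half the most. Time passes only in rows, so rows that do not move let the fingers close. It gives the time, the measured TCP pose, the force and the opening at its end, in the units of the state.
- r.get_obs(): the state, without advancing time (a new reading comes with each control period).
- r.grab_frame(name): name is "side" or "top" or "wrist"; returns the picture (384x512x3 uint8, red, green, blue); there is no depth.
- r.camera_info(name): a dict with "K" (3x3 intrinsics, pixels), "D" ([k1, k2, p1, p2, k3] as OpenCV has them; the pictures are not rectified), "position" and "attitude" of the camera in the world; the wrist camera has in their place "tool_from_camera" (4x4, takes a point from camera to tool coordinates, whose origin is the TCP and whose axes are the flange's). Camera axes: x right, y down, z forward; pixel columns grow to the right and rows downward; lengths in m; the calibration is good to about 2 mm. A picture is of the moment at which its call begins: read the wrist's pose just before it. camera_info takes no time and is no camera call.
- r.job_done(): hands the job in, once; it reports no verdict.
The state is a dict: "clock": time; "q": joint angles; "qvel": joint speeds; "tau": joint torques, N m; "ee_pos": TCP position; "tcp_rot": TCP orientation; "ft_force": force on the tool from outside, world axes, zero at the start; "ft_torque": the same for the moment, N m; "finger_gap": finger opening in m.
Only numpy, scipy, OpenCV 4.12 (cv2) and the standard library are available. Lean on these libraries where they do the work, as an engineer would, in place of code of your own. Each camera call takes 0.05 s, during which the arm holds its last target. There are 200 camera calls.

## Task

Roll the copper cylinder along its two rails until it drops into the vee cradle, without lifting it off them, and take the gripper off it so that it settles and centres by itself while the clamp frame is still up. Then press the hinged clamp frame down until its pad bears on the cylinder, let go and leave it clamped. Leave the other things on the bench where they are.

Things in the scene. Friction and masses are not known exactly. Their poses are not given: they have to be found in the camera images.
- roller_center (a point): centre of the loose copper cylinder: 50 mm diameter, 130 mm long, with a steel stub 16 mm across, 12 mm long at each end. Its y axis is the cylinder axis; x and z turn as it rolls. It starts across the two rails, parallel to the vee, against the back stops, its centre about 75 mm from the vee on the robot's side and 64 mm above the table
- roller: the same copper cylinder, 0.4 to 0.85 kg, polished smooth (friction about 0.35). Pushing it from behind at or below the height of its centre rolls it freely; origin at its centre
- cradle: steel cradle fixed to the table: two 90-degree vee blocks with two run-in rails, all 24 mm wide, centred at y = -40 and +40 mm, on a base plate 12 mm thick (x = -122 to +90 mm, 176 mm wide). Origin on the table under the bottom of the vee; x points along the rails from the back stops to the vee (roughly away from the robot), y along the vee, z up
- rim (a point): edge where rails and vee meet, midway between the rails: cradle x = -22 mm, 42 mm above the table. The cylinder rolls back to the stops if let go before its centre passes this edge; past it, it rolls down into the vee by itself. The vee bottom is 20 mm above the table; its far flank rises to x = +36 mm, 56 mm up
- back_stop (a point): midway between the two back stops, at their faces: cradle x = -100 mm; they are as wide as the rails, 57 mm tall, with a free gap of 56 mm between them. The rails fall 3 degrees from the rim to here
- vee (a point): where the centre of the cylinder lies when seated in the vee: cradle x = 0, y = 0, 55 mm above the table; axes as the cradle's
- clamp (a joint): angle of the clamp frame: 0 level, its pad just touching the seated cylinder; 0.80 fully up (stop); -0.15 lower stop, reached only with no cylinder under it. Starts up at 0.68 to 0.80, leaning over the vee from the far side, in the way of an upright gripper behind the cylinder. Stiff hinge (0.35 N m friction): stays where it is left; 1 to 2 N down on the front bar closes it
- clamp_hinge (a point): middle of the clamp's hinge axis, at cradle x = +62 mm, 88 mm above the table; axis along cradle y
- clamp_bar (a point): middle of the top face of the clamp frame's front cross bar: 26 mm wide, 130 mm long along cradle y, 12 mm thick, its centre 150 mm from the hinge axis. The frame is open: two side arms (14 mm wide, at y = -58 and +58 mm), this bar at the free end, a black pad bar 62 mm from the hinge. x from the bar to the hinge, z square to the frame
- sanding_block: cork-faced wooden sanding block 100 x 50 x 40 mm, bystander beside the cradle; origin at the centre of its underside
- ink_can: round can 66 mm across, 75 mm tall, bystander beside the cradle; origin at the centre of its underside
- solvent_bottle: black bottle 60 mm across, 150 mm tall, bystander beside the cradle; origin at the centre of its underside
- scraper: flat hand scraper 190 mm long lying on the bench on the robot's side of the cradle, bystander; origin at its underside
- sander: hand-held disc sander, 124 mm across, 132 mm tall, bystander far to the left; origin at the centre of its underside
- copper_plate: copper sheet 200 x 150 x 5 mm lying flat far to the right, bystander; origin at the centre of its underside

How it is judged:
By the outcome, as a careful person would: the job done as asked, in the order asked, and still so for the second after the job is handed in, with the robot touching nothing.
It also fails if it takes over 40 s, if anything falls off the work surface, if the arm or the gripper's body presses on something with over 40 N, if the wrist force passes 120 N, or if a joint passes its speed limit or range.

## Working session

There is one attempt and no reset: what is moved stays moved. The work goes in short steps, Python scripts to look and compute and a tool call to move; the robot and the scene stay as the last step left them, time stands still between calls to the robot, and variables do not carry over. Pictures are saved under pics/ and viewed, about 8 in all and at most 12, crops included, and the job is handed in when it is done.

Besides the shell and the picture viewer there is one more tool, called after "Call:" as name(argument=value, ...) on one line, values as JSON. step_arm: Moves the arm, as the interface text tells. Its arguments: {"type":"object","properties":{"translation":{"type":"array"},"turn":{"type":"array"},"grip":{"type":"array"}},"required":["translation","turn","grip"]}

```bash
mkdir -p pics
python3 - <<'E'
from rig import r
import cv2,numpy as np
for n in("side","top"):
    f=r.grab_frame(n); cv2.imwrite(f"pics/{n}0.png",f[:,:,::-1])
    print(n,r.camera_info(n))
print(r.camera_info("wrist"));print(r.get_obs())
a=[cv2.imread(f"pics/{n}0.png") for n in("side","top")]
E
```

```text
side {'K': array([[398.06645382,   0.        , 254.19988559],
       [  0.        , 398.06645382, 193.64542932],
       [  0.        ,   0.        ,   1.        ]]), 'D': array([-0.11782497,  0.        ,  0.        ,  0.        ,  0.        ]), 'position': array([ 0.34461314, -1.23862413,  1.08018139]), 'attitude': array([ 0.89385595, -0.10521657,  0.04958287, -0.43300409])}
top {'K': array([[362.21346494,   0.        , 253.92860182],
       [  0.        , 362.21346494, 191.18805231],
       [  0.        ,   0.        ,   1.        ]]), 'D': array([-0.10224954,  0.        ,  0.        ,  0.        ,  0.        ]), 'position': array([0.44491436, 0.00697226, 1.18545138]), 'attitude': array([ 0.71389872, -0.69427156,  0.06018178, -0.06865687])}
{'K': array([[265.07013407,   0.        , 254.59969532],
       [  0.        , 265.07013407, 192.37626445],
       [  0.        ,   0.        ,   1.        ]]), 'D': array([-0.0185504,  0.       ,  0.       ,  0.       ,  0.       ]), 'tool_from_camera': array([[-2.21900279e-04, -9.56319689e-01, -2.92322772e-01,
         8.03536631e-02],
       [
[... 231 characters left out ...]
.00000000e+00]])}
{'clock': 0.1, 'q': array([-1.4280894 ,  0.47768124,  0.02233525,  1.55628832, -0.01150188,
        1.1092599 , -0.08311561]), 'qvel': array([ 0.00079356, -0.00170927,  0.00054973, -0.00098616,  0.00124334,
        0.00132826, -0.00058565]), 'tau': array([ 4.05583443e-03, -5.84096003e+01,  1.53981641e+00, -2.73318136e+01,
       -5.42371126e-02,  1.30346662e-02,  3.41517978e-05]), 'ee_pos': array([0.16739435, 0.65334623, 0.18763023]), 'tcp_rot': array([ 1.25069637e-01,  9.92147679e-01, -7.53158676e-04, -4.35428116e-05]), 'ft_force': array([-0.20594375,  0.30144818, -0.45507696]), 'ft_torque': array([-0.01413742,  0.00404626,  0.05065412]), 'finger_gap': 0.08762327128454235}
```

View pics/top0.png

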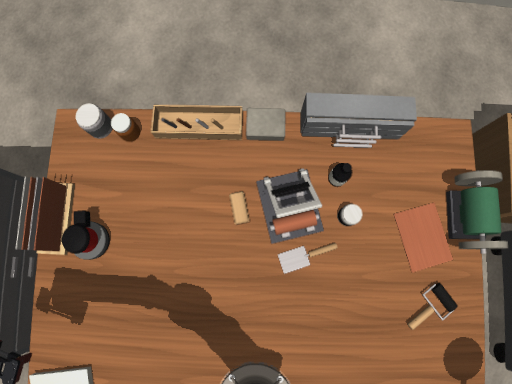

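View pics/side0.png

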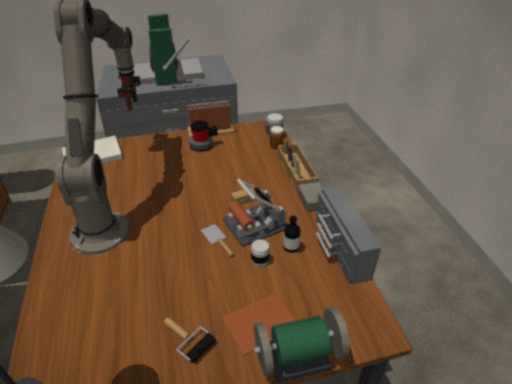

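The top view shows the cradle near (290,207), with the copper cylinder near (295,223), the scraper below it, the can at (350,214), the bottle at (341,174) and the sanding block at (239,208). I'll enlarge both views.

```bash
cat > h.py <<'E'
import cv2,numpy as np
from scipy.spatial.transform import Rotation as R
from rig import r
def cam(n,o=None):
    c=r.camera_info(n)
    if n=="wrist":
        o=o or r.get_obs(); T=np.eye(4);T[:3,:3]=R.from_quat(o['tcp_rot']).as_matrix();T[:3,3]=o['ee_pos']
        T=T@c['tool_from_camera']; return c['K'],c['D'],T[:3,:3],T[:3,3]
    return c['K'],c['D'],R.from_quat(c['attitude']).as_matrix(),c['position']
def onz(C,uv,z):
    K,D,Rm,p=C; uv=np.array(uv,float).reshape(-1,1,2)
    n=cv2.undistortPoints(uv,K,D)[:,0]; d=np.c_[n,np.ones(len(n))]@Rm.T
    return p+d*((np.broadcast_to(z,len(d))-p[2])/d[:,2])[:,None]
def proj(C,P):
    K,D,Rm,p=C; P=(np.atleast_2d(P)-p)@Rm
    return cv2.projectPoints(P,np.zeros(3),np.zeros(3),K,D)[0][:,0]
E
python3 - <<'E'
import cv2,numpy as np
t=cv2.imread('pics/top0.png')[160:260,225:358]; s=cv2.imread('pics/side0.png')
cv2.imwrite('pics/tc.png',cv2.resize(t,None,fx=6,fy=6,interpolation=cv2.INTER_CUBIC))
E
```

```text
(no output)
```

View pics/tc.png

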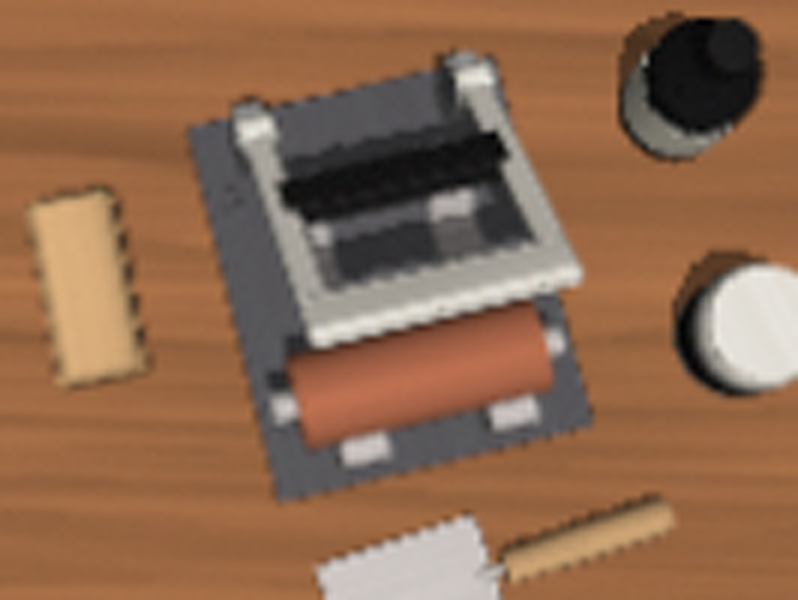

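The crop shows the base plate corners at crop pixels (190,127), (280,500) and (592,423). The stops are at (365,448) and (513,412), and the ends of the bar's front edge are at (315,340) and (580,275).

Run:
```python
from h import *
from scipy.optimize import least_squares
C=cam("top"); f=lambda a:np.array(a,float)/6+[225-.4,160-.4]
px=f([(190,127),(280,500),(592,423),(365,440),(513,405)])
L=np.array([(90,88,12),(-122,88,12),(-122,-88,12),(-106,40,57),(-106,-40,57)])/1000.
def pose(p,L): 
    return np.c_[L[:,:2]@np.array([[np.cos(p[2]),np.sin(p[2])],[-np.sin(p[2]),np.cos(p[2])]])+p[:2],L[:,2]]
s=least_squares(lambda p:(proj(C,pose(p,L))-px).ravel(),[.6,-.1,.2]);p=s.x
print(p,s.fun.reshape(-1,2).round(2))
cl=lambda a:np.array([[62-150*np.cos(a)-13*np.cos(a)-6*np.sin(a)*0,y,88+163*np.sin(a)] for y in(65,-65)])/1e3
b=f([(305,325),(578,265)])
sa=least_squares(lambda a:(proj(C,pose(p,cl(a[0])))-b).ravel(),[.7]);print('clamp',sa.x,sa.fun)
print('pts', {k:pose(p,np.array([v])/1e3).round(4).tolist() for k,v in dict(vee=(0,0,55),roller=(-75,0,64),stop=(-100,0,57),bar=(62-150*np.cos(sa.x[0]),0,88+150*np.sin(sa.x[0])),bar0=(-88,0,94),hinge=(62,0,88)).items()})
inv=lambda w:(w[:,:2]-p[:2])@np.array([[np.cos(p[2]),-np.sin(p[2])],[np.sin(p[2]),np.cos(p[2])]])*1e3
print('scraper etc in cradle mm',inv(onz(C,f([(318,568),(475,515),(500,570),(670,510)]),.01)).round())
print('roller ends/top line',inv(onz(C,f([(305,400),(545,345),(760,330),(700,80)]),[.064,.064,.075,.15])).round())
```

```text
[ 0.63472214 -0.0891103   0.26272674] [[-0.51 -0.68]
 [-0.17 -0.15]
 [ 0.52 -0.19]
 [-0.02  0.58]
 [ 0.16  0.36]]
clamp [0.76472234] [ 0.60427302  0.4267302   0.87816557 -0.58594444]
pts {'vee': [[0.6347, -0.0891, 0.055]], 'roller': [[0.5623, -0.1086, 0.064]], 'stop': [[0.5382, -0.1151, 0.057]], 'bar': [[0.5901, -0.1011, 0.1919]], 'bar0': [[0.5497, -0.112, 0.094]], 'hinge': [[0.6946, -0.073, 0.088]]}
scraper etc in cradle mm [[-162.   76.]
 [-155.  -12.]
 [-186.  -18.]
 [-177. -115.]]
roller ends/top line [[ -77.   65.]
 [ -79.  -63.]
 [ -99. -171.]
 [  23. -156.]]
```

The cradle is at (0.635, -0.089) with yaw 0.263, and the clamp is at about 0.76. The raised bar blocks the gripper body, so a vertical finger can only push the cylinder a short way. My plan is to run the shut fingers through the gap between the stops and give the cylinder a brisk push. It then rolls over the rim under its own momentum. First I move behind the cradle.

Call:
step_arm(translation=[[23,-40,3],[23,-40,3],[23,-40,3],[23,-40,3],[23,-40,3],[23,-40,3],[23,-40,3],[23,-40,3],[23,-40,3],[23,-40,3]], turn=[0.05,0.05,0.05,0.05,0.05,0.05,0.05,0.05,0.05,0.05], grip=[255,255,255,255,255,255,255,255,255,255])

```text
clock: 1.1
ee_pos: [0.3979, 0.252, 0.2185]
tcp_rot: [-0.125, 0.992, 0.0, -0.0]
ft_force: [1.1, 0.8, -0.2]
finger_gap: 0.0109
```

Call:
step_arm(translation=[[9,-43,0],[9,-43,0],[9,-43,0],[9,-43,0],[9,-43,0],[9,-43,0],[9,-43,0],[9,-43,0],[9,-43,0],[0,0,0]], turn=[0.014,0,0,0,0,0,0,0,0,0], grip=[255,255,255,255,255,255,255,255,255,255])

```text
clock: 2.1
ee_pos: [0.4783, -0.1393, 0.2187]
tcp_rot: [-0.127, 0.992, -0.001, 0.0]
ft_force: [-0.2, 0.0, -0.5]
finger_gap: 0.0007
```

Run:
```python
from h import *
o=r.get_obs();print(o['ee_pos'],o['tcp_rot'],o['ft_force'],o['clock'],o['finger_gap'])
f=r.grab_frame("wrist");cv2.imwrite("pics/w1.png",cv2.resize(f[:,:,::-1],(800,600)))
```

```text
[ 0.47834011 -0.1392791   0.21866957] [-1.26934842e-01  9.91910052e-01 -1.40898541e-03  9.31979104e-05] [-0.16740524  0.03083168 -0.45790283] 2.1 0.0007452337133065338
```

View pics/w1.png

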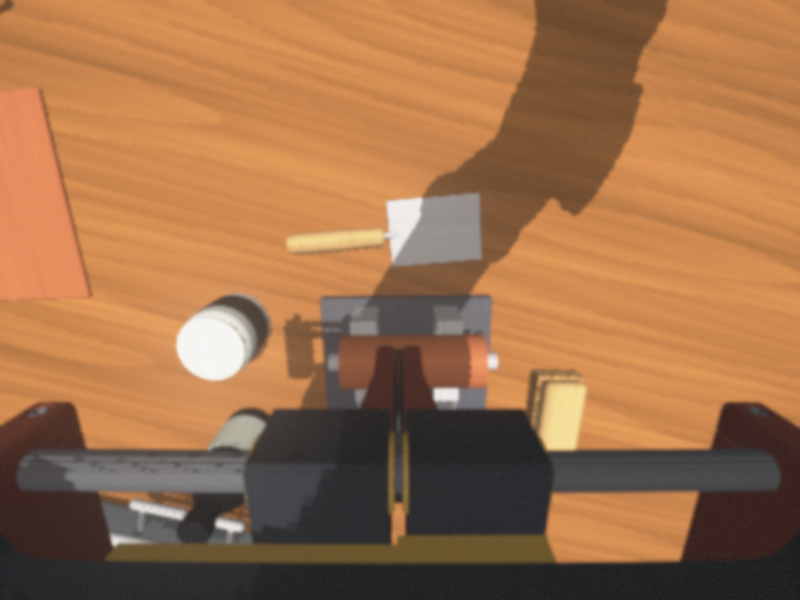

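The wrist view shows the plate's near corners at (321,296) and (491,296) and the roller ends at x = 340 and 487. The stops are near (364,318) and (449,318). I'll refine the cradle pose from these.

Run:
```python
from h import *
C=cam("wrist"); f=lambda a:np.array(a,float)*.64-.2
w=onz(C,f([(321,297),(491,296),(366,308),(449,307),(340,362),(487,362)]),[.012,.012,.057,.057,.064,.064])
print(w.round(4))
d=w[1]-w[0];print('yaw',np.arctan2(-d[0],d[1]),np.linalg.norm(d))
d=w[5]-w[4];print('yaw roller',np.arctan2(-d[0],d[1]),np.linalg.norm(d))
p=np.array([.6347,-.0891]);th=.2627
A=np.array([[np.cos(th),-np.sin(th)],[np.sin(th),np.cos(th)]])
print(((w[:,:2]-p)@A*1e3).round(1)); o=r.get_obs()
print('tcp cradle',(o['ee_pos'][:2]-p)@A*1e3, R.from_quat(o['tcp_rot']).as_matrix()[:,0])
# body front reference
```

```text
[[ 0.5353 -0.2027  0.012 ]
 [ 0.4903 -0.0362  0.012 ]
 [ 0.52   -0.1558  0.057 ]
 [ 0.4999 -0.0832  0.057 ]
 [ 0.5751 -0.1669  0.064 ]
 [ 0.5403 -0.035   0.064 ]]
yaw 0.264039495075591 0.17251520408170135
yaw roller 0.25812724039666796 0.13650331670514748
[[-125.5  -83.9]
 [-125.7   88.6]
 [-128.1  -34.6]
 [-128.7   40.7]
 [ -77.7  -59.7]
 [ -77.1   76.8]]
tcp cradle [-163.41279175   -4.66684348] [-9.67055490e-01 -2.54564492e-01  7.73306610e-04]
```

Call:
step_arm(translation=[[4,8,-30],[0,0,-45],[0,0,-45],[0,0,-35],[0,0,-15],[0,0,0]], turn=[0.005,0,0,0,0,0], grip=[255,255,255,255,255,255])

```text
clock: 2.75
ee_pos: [0.4803, -0.1232, 0.0462]
tcp_rot: [-0.135, 0.991, 0.001, -0.003]
ft_force: [-0.3, -0.5, -0.6]
finger_gap: 0.0005
```

```bash
cat >> h.py <<'E'
p=np.array([.6323,-.0877]);th=.2627
A=np.array([[np.cos(th),-np.sin(th)],[np.sin(th),np.cos(th)]])
def cr(w): return ((np.atleast_2d(w)[:,:2]-p)@A*1e3).round(1)
E
python3 - <<'E'
from h import *
o=r.get_obs();print(o['ee_pos'],cr(o['ee_pos']),o['ft_force'],o['qvel'].round(3),2*np.arctan2(o['tcp_rot'][1],o['tcp_rot'][0])-np.pi)
s=r.grab_frame("side")[180:255,205:305];t=r.grab_frame("top")[165:255,240:340]
g=lambda a:cv2.resize(a[:,:,::-1],(400,int(a.shape[0]*4)),interpolation=cv2.INTER_CUBIC)
S,T=g(s),g(t);S=cv2.copyMakeBorder(S,0,T.shape[0]-S.shape[0],0,0,0)
cv2.imwrite("pics/st1.png",np.hstack([S,T]))
E
```

```text
[ 0.48028234 -0.12323758  0.04621188] [[-156.     5.2]] [-0.29757518 -0.46651273 -0.57258493] [-0.01  -0.049  0.03  -0.041  0.023  0.035 -0.016] 0.2699779513726521
```

View pics/st1.png

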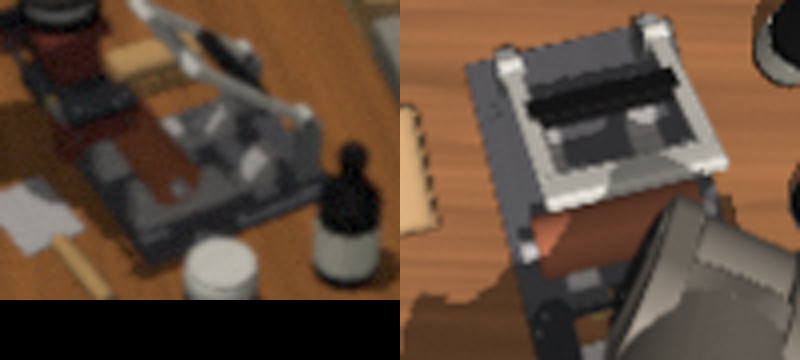

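The side view shows the shut fingers between the stops and behind the roller, and the frame up. Now I make the brisk push.

Call:
step_arm(translation=[[18,3,0],[31,8,0],[0,0,0]], turn=[-0.005,0,0], grip=[255,255,255])

```text
clock: 3.15
ee_pos: [0.5368, -0.1122, 0.0506]
tcp_rot: [-0.133, 0.991, -0.0, 0.003]
ft_force: [0.4, 0.5, 0.7]
finger_gap: 0.0003
```

Run:
```python
from h import *
o=r.get_obs();print(o['ee_pos'],cr(o['ee_pos']),o['ft_force'])
ims=[]
for i in range(5): ims.append(r.grab_frame("side")[180:255,205:305,::-1])
ims=[cv2.resize(a,(400,300),interpolation=cv2.INTER_CUBIC) for a in (ims[0],ims[2],ims[4])]+[cv2.resize(r.grab_frame("top")[165:240,240:340,::-1],(400,300))]
cv2.imwrite("pics/st2.png",np.vstack([np.hstack(ims[:2]),np.hstack(ims[2:])]))
```

```text
[ 0.53682217 -0.11223799  0.05060645] [[-98.6   1.1]] [0.36953668 0.45682061 0.73545271]
```

View pics/st2.png

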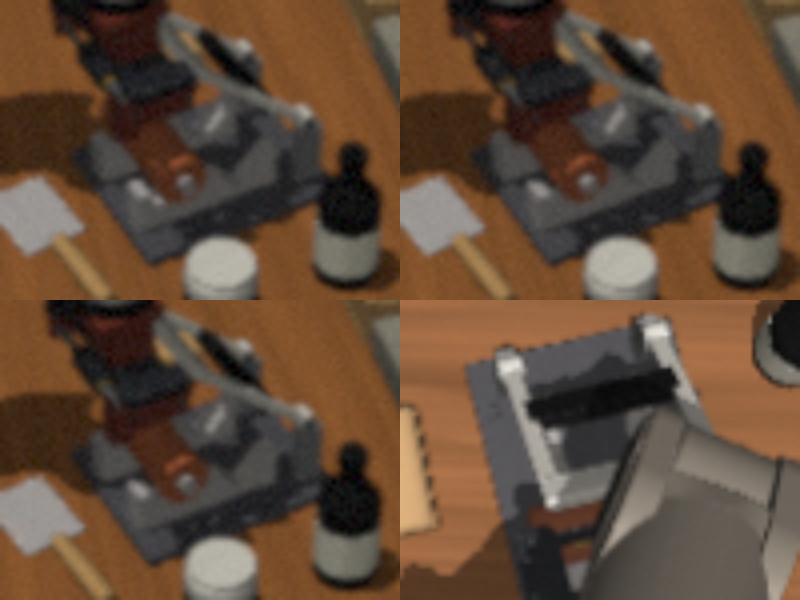

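The roller moved forward but didn't pass the rim. The frame is undisturbed. I'll retreat, let it roll back to the stops, and push faster.

Call:
step_arm(translation=[[-30,-8,0],[-35,-9,0],[-22,-6,0],[0,0,0],[0,0,0],[0,0,0]], turn=[0,0,0,0,0,0], grip=[255,255,255,255,255,255])

```text
clock: 4.05
ee_pos: [0.4458, -0.1368, 0.0488]
tcp_rot: [-0.132, 0.991, -0.0, 0.001]
ft_force: [-0.5, 0.5, -1.0]
finger_gap: 0.0002
```

Run:
```python
from h import *
o=r.get_obs();print(o['clock'],o['ee_pos'],cr(o['ee_pos']),o['ft_force'],abs(o['qvel']).max())
s=r.grab_frame("side");cv2.imwrite("pics/s3.png",s[:,:,::-1])
# compare to the start picture: shift of roller end region
a=cv2.imread("pics/side0.png").astype(int)[180:250,225:300];b=s[180:250,225:300,::-1].astype(int)
print(np.abs(a-b).mean())
# roller front stub: predicted pixel for centre x
C=cam("side")
for x in(-75,-60,-45,-30,0):
    c=p+A@np.array([x,-77])/1e3; print(x,proj(C,[*c,.065 if x else .055]).round(1))
```

```text
4.05 [ 0.44579942 -0.13683914  0.04877367] [[-192.9    1. ]] [-0.54135163  0.49758724 -1.03709054] 0.008716336388006922
8.017587301587302
-75 [[250.8 227.3]]
-60 [[254.3 225.9]]
-45 [[257.8 224.6]]
-30 [[261.3 223.3]]
0 [[268.2 222.7]]
```

Call:
step_arm(translation=[[11.6,3,0],[38.6,10.2,0],[38.6,10.2,0],[-14.5,-3.9,0]], turn=[0,0,0,0], grip=[255,255,255,255])

```text
clock: 4.5
ee_pos: [0.5277, -0.1148, 0.0494]
tcp_rot: [-0.135, 0.991, -0.001, 0.003]
ft_force: [-0.2, 0.3, -0.1]
finger_gap: 0.0009
```

Run:
```python
from h import *
o=r.get_obs();print(o['ee_pos'],cr(o['ee_pos']),o['ft_force'])
ims=[]
for i in range(8): ims.append(r.grab_frame("side")[180:255,205:305,::-1])
ims=[cv2.resize(ims[i],(400,300),interpolation=cv2.INTER_CUBIC) for i in (0,2,4,7)]
cv2.imwrite("pics/st4.png",np.vstack([np.hstack(ims[:2]),np.hstack(ims[2:])]))
```

```text
[ 0.52770472 -0.11484522  0.04936743] [[-108.1    0.9]] [-0.20847137  0.33262567 -0.14646033]
```

View pics/st4.png

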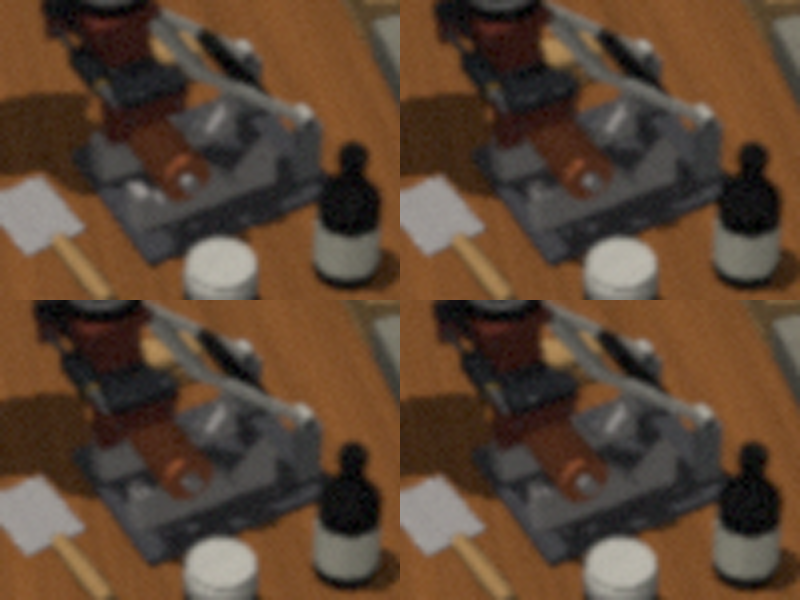

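It still didn't pass: the stub peaked near full-frame (253,224), which is about x = -63. I'll push slowly to find where the finger first touches and how much room there is before the bar.

Call:
step_arm(translation=[[0,0,0],[3.9,1,0],[4.8,1.3,0],[0,0,0],[0,0,0]], turn=[0,0,0,0,0], grip=[255,255,255,255,255])

```text
clock: 5.4
ee_pos: [0.5277, -0.1152, 0.0484]
tcp_rot: [-0.131, 0.991, -0.0, -0.0]
ft_force: [-0.1, -0.0, -0.5]
finger_gap: 0.0001
```

```bash
cat >> h.py <<'E'
def track(name="side"):
    """roller centre x (cradle mm) from the near end of the roller in the side view, relative to the start picture"""
    g=r.grab_frame(name)[:,:,::-1]; ref=cv2.imread("pics/side0.png")
    t=cv2.resize(ref[214:236,238:258],None,fx=4,fy=4,interpolation=cv2.INTER_CUBIC)
    s=cv2.resize(g[205:245,228:290],None,fx=4,fy=4,interpolation=cv2.INTER_CUBIC)
    _,v,_,l=cv2.minMaxLoc(cv2.matchTemplate(s,t,cv2.TM_CCOEFF_NORMED))
    d=np.array(l)/4+[228-238,205-214]
    return d, round(v,2), -75+d[0]/7.0*30
E
python3 - <<'E'
from h import *
o=r.get_obs();print(o['clock'],cr(o['ee_pos']),o['ft_force'].round(1));print(track())
E
```

```text
5.4 [[-108.1    0.6]] [-0.1 -0.  -0.5]
(array([0.25, 0.5 ]), 0.68, np.float64(-73.92857142857143))
```

Call:
step_arm(translation=[[4.8,1.3,0],[2.9,0.8,0],[0,0,0],[0,0,0]], turn=[0,0,0,0], grip=[255,255,255,255])

```text
clock: 5.85
ee_pos: [0.5355, -0.1133, 0.0488]
tcp_rot: [-0.131, 0.991, 0.0, 0.0]
ft_force: [-1.1, -0.7, 4.8]
finger_gap: 0.0006
```

Run:
```python
from h import *
o=r.get_obs();print(o['clock'],cr(o['ee_pos']),o['ft_force'].round(1));print(track())
```

```text
5.85 [[-100.1    0.4]] [-1.1 -0.7  4.8]
(array([1.  , 0.25]), 0.67, np.float64(-70.71428571428571))
```

Run:
```python
from h import *
o=r.get_obs();print(o['clock'],cr(o['ee_pos']),o['ft_force'].round(1),o['ft_torque'].round(2))
w=r.grab_frame("wrist")[:,:,::-1][150:384,100:412];s=r.grab_frame("side")[165:245,215:295,::-1]
o=r.get_obs();print(o['ft_force'].round(1),o['ft_torque'].round(2))
cv2.imwrite("pics/c5.png",np.hstack([cv2.resize(w,(400,300)),cv2.resize(s,(400,300),interpolation=cv2.INTER_CUBIC)]))
```

```text
5.9 [[-100.2    0.4]] [-2.2  0.2  5.5] [ 0.06  0.45 -0.02]
[-2.9 -0.3  5.9] [0.01 0.49 0.01]
```

View pics/c5.png

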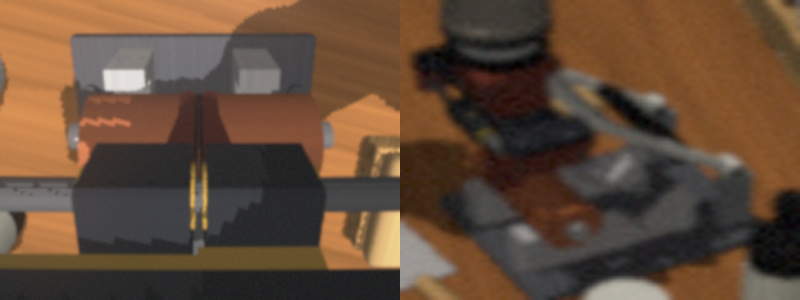

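There's an upward, backward force of about 6 N. This suggests the wider upper part of the finger sits on the roller's upper back, so I've been pushing too low on the fingers. I'll back off and raise the TCP so that only the fingertip touches, near centre height.

Call:
step_arm(translation=[[-30,-8,0],[-35,-9.5,0],[-24,-6.5,9],[0,0,0],[0,0,0],[0,0,0]], turn=[0,0,0,0,0,0], grip=[255,255,255,255,255,255])

```text
clock: 6.6
ee_pos: [0.4477, -0.1368, 0.0575]
tcp_rot: [-0.132, 0.991, -0.0, 0.001]
ft_force: [0.6, 0.3, -0.3]
finger_gap: 0.0005
```

Run:
```python
from h import *
o=r.get_obs();print(o['clock'],o['ee_pos'],cr(o['ee_pos']),o['ft_force'].round(1));print(track())
```

```text
6.6 [ 0.44765315 -0.1367556   0.05749581] [[-191.1    0.6]] [ 0.6  0.3 -0.3]
(array([0.5 , 0.75]), 0.64, np.float64(-72.85714285714286))
```

Call:
step_arm(translation=[[17.4,4.7,0],[33.8,9,0],[33.8,9,0],[-10,-2.7,0]], turn=[0,0,0,0], grip=[255,255,255,255])

```text
clock: 7.05
ee_pos: [0.528, -0.1144, 0.0574]
tcp_rot: [-0.134, 0.991, -0.001, 0.002]
ft_force: [0.2, -0.8, 0.1]
finger_gap: 0.0004
```

Run:
```python
from h import *
o=r.get_obs();print(o['clock'],o['ee_pos'],cr(o['ee_pos']),o['ft_force'].round(1))
for i in range(8):print(track())
```

```text
7.05 [ 0.52799929 -0.11435913  0.05739908] [[-107.6    1.3]] [ 0.2 -0.8  0.1]
(array([0.5, 0.5]), 0.68, np.float64(-72.85714285714286))
(array([0. , 0.5]), 0.68, np.float64(-75.0))
(array([0. , 0.5]), 0.66, np.float64(-75.0))
(array([0. , 0.5]), 0.66, np.float64(-75.0))
(array([0.25, 0.75]), 0.65, np.float64(-73.92857142857143))
(array([0.25, 0.5 ]), 0.65, np.float64(-73.92857142857143))
(array([0. , 0.5]), 0.65, np.float64(-75.0))
(array([0. , 0.5]), 0.65, np.float64(-75.0))
```

Call:
step_arm(translation=[[6,1.6,0],[6,1.6,0],[0,0,0],[0,0,0]], turn=[0,0,0,0], grip=[255,255,255,255])

```text
clock: 7.85
ee_pos: [0.5335, -0.1139, 0.0574]
tcp_rot: [-0.131, 0.991, -0.0, -0.0]
ft_force: [0.2, -0.4, -0.6]
finger_gap: 0.0006
```

Run:
```python
from h import *
o=r.get_obs();print(o['clock'],o['ee_pos'],cr(o['ee_pos']),o['ft_force'].round(1));print(track())
```

```text
7.85 [ 0.53346694 -0.11388809  0.05741522] [[-102.2    0.4]] [ 0.2 -0.4 -0.6]
(array([0.5, 0.5]), 0.68, np.float64(-72.85714285714286))
```

Call:
step_arm(translation=[[3,0.8,0],[3,0.8,0],[0,0,0],[0,0,0]], turn=[0,0,0,0], grip=[255,255,255,255])

```text
clock: 8.3
ee_pos: [0.5376, -0.1128, 0.0573]
tcp_rot: [-0.131, 0.991, 0.0, -0.001]
ft_force: [-5.7, -0.6, 3.1]
finger_gap: 0.0005
```

Run:
```python
from h import *
o=r.get_obs();print(o['clock'],o['ee_pos'],cr(o['ee_pos']),o['ft_force'].round(1),o['ft_torque'].round(2));print(track())
s=r.grab_frame("side")[165:245,215:295,::-1];t=r.grab_frame("top")[165:245,240:320,::-1]
cv2.imwrite("pics/c6.png",np.hstack([cv2.resize(x,(400,400),interpolation=cv2.INTER_CUBIC) for x in(s,t)]))
```

```text
8.3 [ 0.53764425 -0.11280872  0.05728199] [[-97.9   0.3]] [-5.7 -0.6  3.1] [-0.05  0.58  0.05]
(array([0.5, 0.5]), 0.69, np.float64(-72.85714285714286))
```

View pics/c6.png

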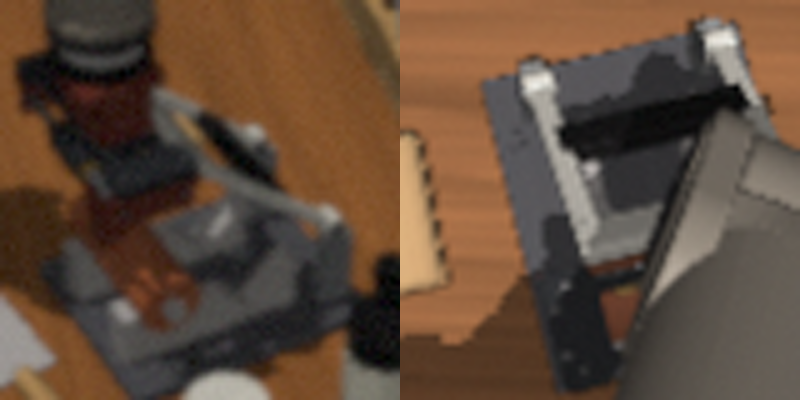

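```bash
cat >> h.py <<'E'
def red(g):
    f=g.astype(float)+1; m=(f[:,:,2]/f[:,:,1]>1.45)&(f[:,:,2]>30)
    m=cv2.resize(m[205:245,232:285].astype(np.float32),None,fx=1,fy=1)
    return m
E
python3 - <<'E'
from h import *
g=r.grab_frame("side")[:,:,::-1].copy(); cv2.imwrite("pics/s7.png",g)
for n in("side0","s3","s7"):
    m=red(cv2.imread(f"pics/{n}.png")); print(n)
    print("\n".join(''.join('#' if v else '.' for v in row) for row in m[3:36]))
E
```

```text
side0
###############.....................................#
#############........................................
#############........................................
#############........................................
##############.......................................
###############......................................
.###############.....................................
..###############....................................
..################...................................
...################..................................
...#################.................................
....################.................................
.....################................................
......###############................................
......################...............................
.......###############...............................
.........#######....##...............................
..........#####.....##...............................
..........#####......#...............................
...........####......................................
............##
[... 3557 characters left out ...]
...........####.....................................
............####.....................................
.............####....................................
..................................................##.
................................................####.
#.............................................######.
#........................................#.#.######..
##......................................###########..
###...................................#############..
####................................###############..
####.............................##################..
#####.............................#################..
######.............................################..
```

Run:
```python
from h import *
c=r.camera_info("wrist");T=np.linalg.inv(c['tool_from_camera'])
for q in [(0,0,0),(.01,0,0),(-.01,0,0),(0,0,-.019),(.01,0,-.019),(0,0,-.05),(.01,.0,-.08),(.0375,0,-.08),(.01,.03,-.08)]:
    P=T[:3,:3]@np.array(q)+T[:3,3]; u=cv2.projectPoints(P[None],np.zeros(3),np.zeros(3),c['K'],c['D'])[0].ravel(); print(q,u.round(1),(u/.64).round(),((u-[100,150])/.78).round())
C=cam("wrist")
# predicted roller back edge/top in wrist for x=-75
for x,y,z in[(-100,0,64),(-75,0,89),(-75,77,64),(-75,-77,64),(-122,88,12),(-122,-88,12),(-100,40,57),(-100,-40,57)]:
    print((x,y,z),proj(C,[*(p+A@np.array([x,y])/1e3),z/1e3]).round(1))
f=r.grab_frame("wrist")[:,:,::-1];o=r.get_obs();print(cr(o['ee_pos']),o['ft_force'])
cv2.imwrite("pics/w8.png",cv2.resize(f[170:380,120:400],(800,600),interpolation=cv2.INTER_CUBIC))
```

```text
(0, 0, 0) [254.8 216.7] [398. 339.] [199.  85.]
(0.01, 0, 0) [254.8 204.9] [398. 320.] [199.  70.]
(-0.01, 0, 0) [254.8 228.2] [398. 357.] [199. 100.]
(0, 0, -0.019) [254.8 226.6] [398. 354.] [198.  98.]
(0.01, 0, -0.019) [254.8 213.8] [398. 334.] [198.  82.]
(0, 0, -0.05) [254.8 247.3] [398. 386.] [198. 125.]
(0.01, 0.0, -0.08) [254.7 258.8] [398. 404.] [198. 139.]
(0.0375, 0, -0.08) [254.7 207. ] [398. 323.] [198.  73.]
(0.01, 0.03, -0.08) [314.8 258.8] [492. 404.] [275. 139.]
(-100, 0, 64) [[254.4 217.4]]
(-75, 0, 89) [[254.4 263.5]]
(-75, 77, 64) [[350.5 246.3]]
(-75, -77, 64) [[158.4 246.4]]
(-122, 88, 12) [[348.3 174.5]]
(-122, -88, 12) [[160.6 174.5]]
(-100, 40, 57) [[304.5 214.1]]
(-100, -40, 57) [[204.3 214.1]]
[[-97.9   0.3]] [-5.35564945 -0.32392836  4.49099801]
```

View pics/w8.png

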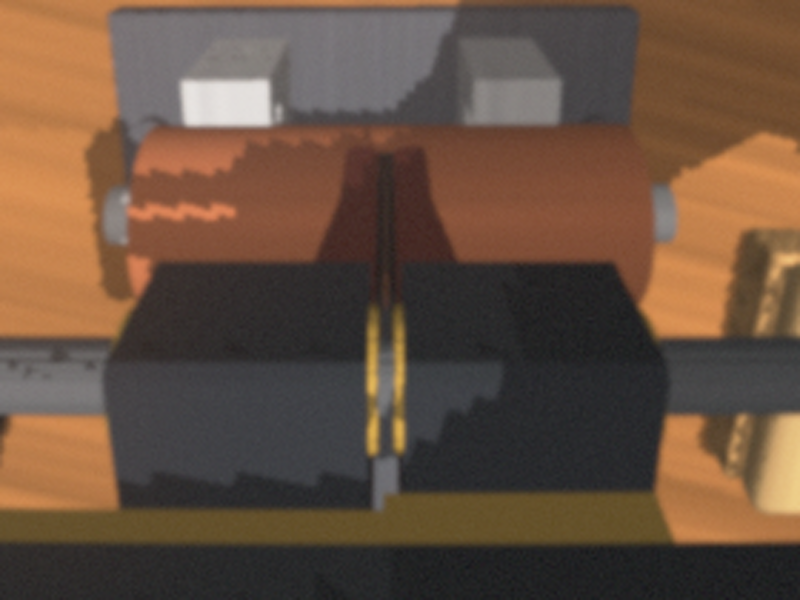

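The fingers are touching nothing that rolls, and the tips look about 30 mm shorter than I assumed. They appear in front of the copper at row 222, while the TCP projects to row 217. That would explain why I was rubbing the upper back of the roller or passing above it, and it fits the force directions. I'll go lower.

Call:
step_arm(translation=[[-20,-5.4,0],[-32,-8.6,0],[-42,-11.4,-15],[0,0,-14],[0,0,-8],[0,0,0],[0,0,0]], turn=[0,0,0,0,0,0,0], grip=[255,255,255,255,255,255,255])

```text
clock: 9.25
ee_pos: [0.4466, -0.1377, 0.0207]
tcp_rot: [-0.132, 0.991, -0.0, 0.0]
ft_force: [-0.2, -0.8, -0.3]
finger_gap: 0.0005
```

Run:
```python
from h import *
o=r.get_obs();print(o['clock'],o['ee_pos'],cr(o['ee_pos']),o['ft_force'].round(1))
g=r.grab_frame("side")[:,:,::-1];m=red(g)
print("\n".join(''.join('#' if v else '.' for v in row) for row in m[12:27]))
```

```text
9.25 [ 0.44657588 -0.13772079  0.02070976] [[-1.923e+02 -1.000e-01]] [-0.2 -0.8 -0.3]
...###############...................................
....################.................................
.....###############.................................
.....################................................
......################...............................
.......###############...............................
.......###############...............................
.........########...##...............................
.........######.....##...............................
..........#####......#...............................
...........####......................................
...........#####.....................................
............####.....................................
.............####...................................#
..................................................##.
```

Call:
step_arm(translation=[[27,7.3,1],[29,7.8,0],[29,7.8,0],[-10,-2.7,0]], turn=[0,0,0,0], grip=[255,255,255,255])

```text
clock: 9.7
ee_pos: [0.5262, -0.1154, 0.0222]
tcp_rot: [-0.134, 0.991, -0.001, 0.003]
ft_force: [0.7, 0.6, 0.2]
finger_gap: 0.0007
```

```bash
cat >> h.py <<'E'
def edge(g=None):
    "mean column of the right edge of the copper over rows 219-223: about -75 at 253"
    m=red(r.grab_frame("side")[:,:,::-1] if g is None else g)[11:22]
    m=m.copy();m[:,35:]=0
    return np.round([np.nonzero(x)[0].max() if x.any() else 0 for x in m]).astype(int)
E
python3 - <<'E'
from h import *
o=r.get_obs();print(o['clock'],o['ee_pos'],cr(o['ee_pos']),o['ft_force'].round(1));print(edge(cv2.imread("pics/side0.png")))
for i in range(8):print(edge())
E
```

```text
9.7 [ 0.52615955 -0.11541811  0.02220318] [[-109.7    0.8]] [0.7 0.6 0.2]
[17 18 19 19 20 20 21 21 21 21 21]
[25 26 28 29 29 29 29 28 21 22 23]
[28 29 30 31 31 30 30 23 24 24 25]
[31 31 32 32 32 31 25 25 26 27 26]
[33 33 33 33 33 33 26 27 28 28  0]
[34 34 34 34 27 27 28 29 29 27  0]
[34 34 34 34 29 29 29 30 30  0  0]
[34 34 34 32 31 31 31 32 33 31  0]
[34 34 34 34 32 32 32 33 33 34  0]
```

The roller is now rolling freely. I'll retract and check.

Call:
step_arm(translation=[[-20,-5,0],[-20,-5,20],[0,0,40],[0,0,40],[0,0,0]], turn=[0,0,0,0,0], grip=[255,255,255,255,255])

```text
clock: 10.6
ee_pos: [0.4834, -0.1286, 0.126]
tcp_rot: [-0.131, 0.991, -0.001, 0.004]
ft_force: [-0.6, -0.4, -0.4]
finger_gap: 0.0003
```

Run:
```python
from h import *
o=r.get_obs();print(o['clock'],o['ee_pos'],cr(o['ee_pos']),o['ft_force'].round(1))
a=r.grab_frame("side")[:,:,::-1].astype(int)
for i in range(4): b=r.grab_frame("side")[:,:,::-1].astype(int);print(np.abs(a-b)[205:245,232:290].mean());
s=b[165:245,215:295].astype(np.uint8);t=r.grab_frame("top")[165:245,240:320,::-1]
cv2.imwrite("pics/c9.png",np.hstack([cv2.resize(x,(400,400),interpolation=cv2.INTER_CUBIC) for x in(s,t)]))
```

```text
10.6 [ 0.48338806 -0.12862809  0.12599323] [[-154.4   -0.9]] [-0.6 -0.4 -0.4]
2.6176724137931036
2.7867816091954025
2.8561781609195402
2.8839080459770114
```

View pics/c9.png

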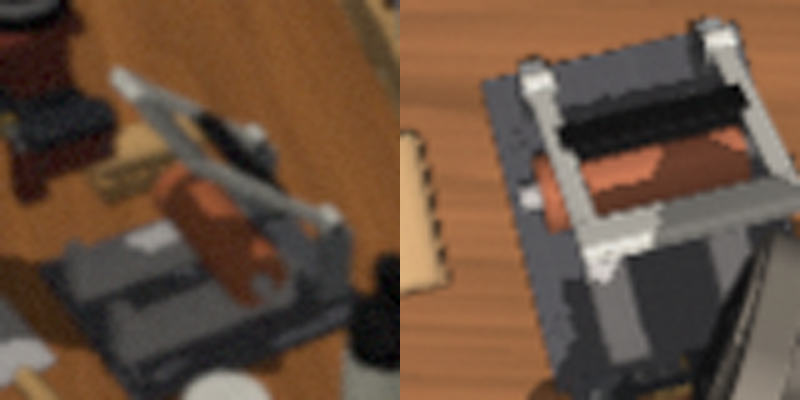

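The roller lies settled in the vee: side crop near (270,290), and top crop between the frame's arms. The frame is still up and the gripper is off the roller. Next I go above the front bar and press it down along its arc.

Call:
step_arm(translation=[[0,0,45],[0,0,45],[20,6,20],[40,11,0],[40,11,0],[3,1,0],[0,0,0],[0,0,-8],[0,0,0]], turn=[0,0,0,0,0,0,0,0,0], grip=[255,255,255,255,255,255,255,255,255])

```text
clock: 11.8
ee_pos: [0.5812, -0.0993, 0.222]
tcp_rot: [-0.13, 0.991, 0.0, -0.001]
ft_force: [0.6, 0.2, -0.5]
finger_gap: 0.0004
```

Call:
step_arm(translation=[[0,0,-5],[0,0,-5],[0,0,0]], turn=[0,0,0], grip=[255,255,255])

```text
clock: 12.1
ee_pos: [0.5825, -0.0986, 0.2127]
tcp_rot: [-0.131, 0.991, 0.0, -0.001]
ft_force: [-0.7, 1.0, -0.1]
finger_gap: 0.0006
```

Call:
step_arm(translation=[[0,0,-5],[0,0,-5],[0,0,0]], turn=[0,0,0], grip=[255,255,255])

```text
clock: 12.4
ee_pos: [0.5827, -0.0984, 0.2026]
tcp_rot: [-0.131, 0.991, 0.0, -0.001]
ft_force: [-0.4, 0.1, -0.0]
finger_gap: 0.0008
```

Call:
step_arm(translation=[[0,0,-5],[0,0,-5],[0,0,0]], turn=[0,0,0], grip=[255,255,255])

```text
clock: 12.7
ee_pos: [0.5827, -0.0985, 0.1926]
tcp_rot: [-0.131, 0.991, 0.0, -0.001]
ft_force: [0.6, -1.0, -0.0]
finger_gap: 0.0005
```

Run:
```python
from h import *
o=r.get_obs();print(o['clock'],o['ee_pos'],cr(o['ee_pos']),o['ft_force'].round(1),o['ft_torque'].round(2))
```

```text
12.7 [ 0.58269367 -0.09846168  0.19259224] [[-50.7   2.5]] [ 0.6 -1.  -0. ] [-0.02  0.03 -0.01]
```

Call:
step_arm(translation=[[0,0,-5],[0,0,-5],[0,0,0]], turn=[0,0,0], grip=[255,255,255])

```text
clock: 13.0
ee_pos: [0.5827, -0.0985, 0.1826]
tcp_rot: [-0.131, 0.991, 0.0, -0.001]
ft_force: [0.4, 0.4, -0.1]
finger_gap: 0.0005
```

Call:
step_arm(translation=[[0,0,-5],[0,0,-5],[0,0,0]], turn=[0,0,0], grip=[255,255,255])

```text
clock: 13.3
ee_pos: [0.5827, -0.0985, 0.1726]
tcp_rot: [-0.131, 0.991, 0.0, -0.001]
ft_force: [0.0, -0.8, 0.0]
finger_gap: 0.0009
```

Call:
step_arm(translation=[[-2,-0.5,-4],[-2,-0.5,-4],[0,0,0]], turn=[0,0,0], grip=[255,255,255])

```text
clock: 13.6
ee_pos: [0.5785, -0.0998, 0.165]
tcp_rot: [-0.131, 0.991, 0.0, -0.0]
ft_force: [-0.1, -0.4, -0.4]
finger_gap: 0.0006
```

Run:
```python
from h import *
o=r.get_obs();print(o['clock'],o['ee_pos'],cr(o['ee_pos']),o['ft_force'].round(1),o['ft_torque'].round(2))
s=r.grab_frame("side")[150:250,215:315,::-1];cv2.imwrite("pics/s10.png",s)
b=cv2.imread("pics/s7.png")[150:250,215:315]
C=cam("side")
for a in(.8,.7,.6,.5,.4): print(a,proj(C,np.array([[*(p+A@np.array([62-163*np.cos(a),y])/1e3),.088+.163*np.sin(a)] for y in(65,-65)])).round(1).tolist())
```

```text
13.6 [ 0.57853377 -0.0998364   0.16498314] [[-55.1   2.2]] [-0.1 -0.4 -0.4] [ 0.02 -0.04 -0.03]
0.8 [[238.2, 175.3], [254.7, 194.1]]
0.7 [[235.7, 178.7], [251.9, 197.7]]
0.6 [[233.5, 182.2], [249.5, 201.4]]
0.5 [[231.6, 185.8], [247.5, 205.1]]
0.4 [[230.1, 189.4], [245.8, 208.8]]
```

Run:
```python
from h import *
s=r.grab_frame("side")[140:240,210:310,::-1];w=r.grab_frame("wrist")[:,:,::-1]
cv2.imwrite("pics/c11.png",np.hstack([cv2.resize(s,(400,400),interpolation=cv2.INTER_CUBIC),cv2.resize(w[150:384,137:371],(400,400))]))
```

```text
(no output)
```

View pics/c11.png

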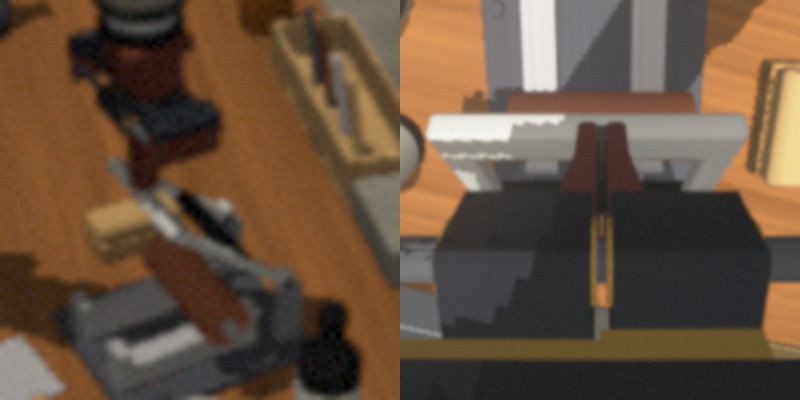

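The wrist view shows the shut fingertips just above the middle of the bar (tips at row 123, bar at rows 115-160). So the real tips do lie well behind the reported TCP, and I'll go on by force. That was the last picture.

Call:
step_arm(translation=[[0,0,-3],[0,0,-3],[0,0,0]], turn=[0,0,0], grip=[255,255,255])

```text
clock: 14.05
ee_pos: [0.5789, -0.0998, 0.1591]
tcp_rot: [-0.131, 0.991, -0.0, -0.0]
ft_force: [-0.5, -0.1, -0.1]
finger_gap: 0.0007
```

Call:
step_arm(translation=[[-2,-0.5,-4],[-2,-0.5,-4],[0,0,0]], turn=[0,0,0], grip=[255,255,255])

```text
clock: 14.35
ee_pos: [0.5746, -0.1007, 0.1507]
tcp_rot: [-0.131, 0.991, 0.0, -0.0]
ft_force: [0.6, -0.4, -0.2]
finger_gap: 0.0005
```

Call:
step_arm(translation=[[-2,-0.5,-4],[-2,-0.5,-4],[0,0,0]], turn=[0,0,0], grip=[255,255,255])

```text
clock: 14.65
ee_pos: [0.5707, -0.1015, 0.1428]
tcp_rot: [-0.131, 0.991, 0.0, -0.0]
ft_force: [0.4, 0.2, 0.8]
finger_gap: 0.0005
```

Run:
```python
from h import *
o=r.get_obs();print(o['clock'],o['ee_pos'],cr(o['ee_pos']),o['ft_force'].round(1),o['ft_torque'].round(2))
g=r.grab_frame("side")[:,:,::-1].copy();cv2.imwrite("pics/s12.png",g)
a=cv2.imread("pics/s10.png").astype(int);b=g[150:250,215:315].astype(int)
d=np.abs(a-b).sum(2)>60;print("\n".join(''.join('#' if v else '.' for v in x) for x in d[15:80:2,5:80]))
```

```text
14.65 [ 0.57065062 -0.10152879  0.14279245] [[-63.1   2.7]] [0.4 0.2 0.8] [ 0.04  0.03 -0.02]
......#######.##.................#########.................................
...........#####..................###########..............................
............######....##...........###########.............................
............#######..####.......##....########.............................
.............#########.###...............####..............................
...............######................###...##..............................
................########.......#..#........................................
..................#######.............#####................................
.................#####.##.....#############................................
...................####......#############.................................
....................###......#######.......................................
..............############.##...#####......................................
...............#############..####.#####...................................
.................#
[... 801 characters left out ...]
................
...........................................................................
...........................................................................
...........................................................................
...........................................................................
..................................#####....................................
.................................########..................................
..................................#######..................................
...........................................................................
...........................................................................
```

The frame is moving down. I'll carry on along the arc.

Call:
step_arm(translation=[[-4,-1,-5],[-4,-1,-5],[-2.5,-0.7,-6],[-2.5,-0.7,-6],[-2,-0.6,-6],[-2,-0.6,-6],[0,0,0]], turn=[0,0,0,0,0,0,0], grip=[255,255,255,255,255,255,255])

```text
clock: 15.4
ee_pos: [0.5533, -0.1062, 0.1084]
tcp_rot: [-0.131, 0.991, 0.0, -0.001]
ft_force: [-1.3, -0.6, -1.0]
finger_gap: 0.0004
```

Call:
step_arm(translation=[[-1.5,-0.4,-5],[-1.5,-0.4,-5],[-1.5,-0.4,-5],[0,0,0]], turn=[0,0,0,0], grip=[255,255,255,255])

```text
clock: 15.8
ee_pos: [0.549, -0.1074, 0.0937]
tcp_rot: [-0.131, 0.991, 0.0, -0.001]
ft_force: [-0.3, 0.6, -0.5]
finger_gap: 0.0008
```

```bash
cat >> h.py <<'E'
def barpix(a): # pixel of the bar's top front corner at the far (y=+65) and near end
    C=cam("side");return proj(C,np.array([[*(p+A@np.array([62-163*np.cos(a)+6*np.sin(a),y])/1e3),.088+.163*np.sin(a)+.006*np.cos(a)] for y in(65,-65)])).round(1).tolist()
E
python3 - <<'E'
from h import *
o=r.get_obs();print(o['clock'],o['ee_pos'],cr(o['ee_pos']),o['ft_force'].round(1),o['ft_torque'].round(2))
g=r.grab_frame("side")[:,:,::-1].copy();cv2.imwrite("pics/s13.png",g)
for a in(.76,.4,.3,.2,.1,0): print(a,barpix(a))
h=g.astype(int);m=(h.min(2)>75)&(h.max(2)-h.min(2)<40)
print("\n".join(f"{i+170} "+''.join('#' if v else '.' for v in x) for i,x in enumerate(m[170:235,220:290])))
E
```

```text
15.8 [ 0.54901963 -0.10736098  0.09368813] [[-85.5   2.6]] [-0.3  0.6 -0.5] [-0.01  0.06  0.02]
0.76 [[238.1, 175.4], [254.6, 194.2]]
0.4 [[230.6, 188.1], [246.3, 207.5]]
0.3 [[229.3, 191.7], [244.9, 211.2]]
0.2 [[228.3, 195.2], [243.8, 214.8]]
0.1 [[227.8, 198.7], [243.2, 218.4]]
0 [[227.7, 202.0], [242.9, 221.8]]
170 ......................................................................
171 ......................................................................
172 ......................................................................
173 ......................................................................
174 ......................................................................
175 ......................................................................
176 ......................................................................
177 ......................................................................
178 ......................................................................
179 ......................................................................
180 .............................
[... 3391 characters left out ...]
.........................
226 ................###########...........................................
227 ................############..#..##..##...............................
228 ................##############.#.##.###.##............................
229 .................##############..##..#................................
230 #................#############..###...................................
231 ##...............####.#######.........................................
232 ###.............#######.####..........................................
233 ###..............#####................................................
234 ####.............####.................................................
```

The frame is at about 0.12 now. I'll press on in small steps until the force rises.

Call:
step_arm(translation=[[-0.5,0,-3],[-0.5,0,-3],[0,0,0]], turn=[0,0,0], grip=[255,255,255])

```text
clock: 16.15
ee_pos: [0.5485, -0.1074, 0.0881]
tcp_rot: [-0.131, 0.991, 0.0, -0.0]
ft_force: [-0.3, -0.1, 0.3]
finger_gap: 0.0006
```

Call:
step_arm(translation=[[0,0,-3],[0,0,-2],[0,0,0]], turn=[0,0,0], grip=[255,255,255])

```text
clock: 16.45
ee_pos: [0.5485, -0.1073, 0.0831]
tcp_rot: [-0.131, 0.991, 0.0, -0.0]
ft_force: [-0.5, -0.1, -0.6]
finger_gap: -0.0001
```

Call:
step_arm(translation=[[0,0,-2],[0,0,-2],[0,0,0]], turn=[0,0,0], grip=[255,255,255])

```text
clock: 16.75
ee_pos: [0.5486, -0.1074, 0.0792]
tcp_rot: [-0.131, 0.991, 0.0, -0.0]
ft_force: [0.8, -0.4, 0.3]
finger_gap: 0.0008
```

```bash
cat >> h.py <<'E'
def light(r0=188,r1=226,c0=222,c1=262):
    h=r.grab_frame("side")[:,:,::-1].astype(int);m=(h.min(2)>70)&(h.max(2)-h.min(2)<40)
    print("\n".join(f"{i+r0} "+''.join('#' if v else '.' for v in x) for i,x in enumerate(m[r0:r1,c0:c1])))
E
python3 -c "
from h import *
light()"
```

```text
188 ........................................
189 ........................................
190 ........................................
191 ........................................
192 ......................................##
193 ...................................#####
194 ..............##...................#####
195 ...................................#####
196 ....................................##..
197 ........................................
198 ........................................
199 ..........##............................
200 ........####............................
201 ........####............................
202 ........####............................
203 .........####...........................
204 ..........##............................
205 ..........##............................
206 ...........##...........................
207 ............###.........................
208 ............####...#....................
209 .............########...................
210 .............#########..##..............
211 ..............############..............
212 ...............############.............
213 ...............#############.....#######
214 ........#......#########################
215 ..............##########################
216 ........################################
217 ........####.#######################....
218 ........###.#####################.......
219 .........###################............
220 .........################...............
221 .........#######.#......................
222 .........#####.#........................
223 .........###......................##....
224 ...............................###.##...
225 ..............#####..........#####.####.
```

Call:
step_arm(translation=[[0,0,-2],[0,0,-2],[0,0,-2],[0,0,0]], turn=[0,0,0,0], grip=[255,255,255,255])

```text
clock: 17.2
ee_pos: [0.5485, -0.1074, 0.0731]
tcp_rot: [-0.131, 0.991, 0.0, -0.0]
ft_force: [0.3, -0.0, 0.3]
finger_gap: 0.0004
```

```bash
python3 -c "
from h import *
light()
print(r.get_obs()['ft_force'])"
```

```text
188 ........................................
189 ........................................
190 ........................................
191 ........................................
192 .......................................#
193 ...................................#####
194 ...................................#####
195 ...................................#####
196 ....................................###.
197 ........................................
198 ........................................
199 ........................................
200 ..........##............................
201 ........####............................
202 .......#####............................
203 ........####............................
204 ........#####...........................
205 .........###............................
206 ..........###...........................
207 ...........###..........................
208 ...........####.........................
209 ............####...#....................
210 ............#########...#...............
211 .............###########.##.............
212 ..............#########.#..#............
213 ..............###########.###...........
214 ........#......###############..########
215 ........#......#########################
216 .........###.###########################
217 .........##############################.
218 ........####.######################.....
219 .........#######################........
220 .........###################............
221 ........#####.###....####...............
222 .........#####..........................
223 .........##......................#......
224 .........#......................######..
225 ..............#####.........##.#######..
[-0.16040032  1.05527454  0.63328555]
```

Call:
step_arm(translation=[[0,0,-2],[0,0,-1],[0,0,0]], turn=[0,0,0], grip=[255,255,255])

```text
clock: 17.55
ee_pos: [0.5487, -0.1074, 0.0703]
tcp_rot: [-0.131, 0.991, -0.0, -0.0]
ft_force: [-0.1, -0.1, -0.1]
finger_gap: 0.0005
```

Call:
step_arm(translation=[[0,0,-2],[0,0,-1],[0,0,0]], turn=[0,0,0], grip=[255,255,255])

```text
clock: 17.85
ee_pos: [0.5486, -0.1074, 0.0673]
tcp_rot: [-0.131, 0.991, 0.0, -0.0]
ft_force: [-0.3, 0.2, -0.4]
finger_gap: 0.0004
```

Call:
step_arm(translation=[[0,0,-1.5],[0,0,-1],[0,0,0]], turn=[0,0,0], grip=[255,255,255])

```text
clock: 18.15
ee_pos: [0.5487, -0.1074, 0.0648]
tcp_rot: [-0.131, 0.991, 0.0, -0.0]
ft_force: [-0.3, 0.5, 0.0]
finger_gap: 0.0002
```

Call:
step_arm(translation=[[0,0,-1.5],[0,0,-1],[0,0,0]], turn=[0,0,0], grip=[255,255,255])

```text
clock: 18.45
ee_pos: [0.5486, -0.1074, 0.0623]
tcp_rot: [-0.131, 0.991, 0.0, -0.0]
ft_force: [-0.9, -0.3, -0.2]
finger_gap: 0.0004
```

```bash
python3 -c "
from h import *
light(196,224,225,262)
o=r.get_obs();print(o['ee_pos'],o['ft_force'],o['ft_torque'])"
```

```text
196 ................................#####
197 .....................................
198 .....................................
199 .....................................
200 .....................................
201 .....................................
202 .......##............................
203 .....#####...........................
204 .....#####...........................
205 .....#####...........................
206 .....#####...........................
207 ......####...........................
208 .......###...........................
209 ........###..........................
210 ........####..........#..............
211 .........####.......####.............
212 .........##########.#.#..............
213 ..........##########.#####...........
214 ..........###########..####..........
215 ....##....##################...######
216 .....##.#############################
217 .......##############################
218 ......##############################.
219 .....############################....
220 ......#########################......
221 ......######################.........
222 ......######.....########............
223 .......##.........#####.....#..##....
[ 0.5486948  -0.10737025  0.06238425] [-0.27405204 -0.93889162 -0.23271668] [0.02926275 0.04353659 0.05173048]
```

Call:
step_arm(translation=[[0,0,-1.5],[0,0,-1],[0,0,0]], turn=[0,0,0], grip=[255,255,255])

```text
clock: 18.8
ee_pos: [0.5487, -0.1074, 0.06]
tcp_rot: [-0.131, 0.991, 0.0, 0.0]
ft_force: [-0.7, -0.4, -0.6]
finger_gap: 0.0002
```

Call:
step_arm(translation=[[0,0,-1.5],[0,0,-1],[0,0,0]], turn=[0,0,0], grip=[255,255,255])

```text
clock: 19.1
ee_pos: [0.5488, -0.1073, 0.0593]
tcp_rot: [-0.131, 0.991, 0.001, 0.0]
ft_force: [-7.8, 1.7, 20.9]
finger_gap: 0.0004
```

Call:
step_arm(translation=[[0,0,-1],[0,0,-1],[0,0,0]], turn=[0,0,0], grip=[255,255,255])

```text
clock: 19.4
ee_pos: [0.5489, -0.1074, 0.0588]
tcp_rot: [-0.131, 0.991, 0.001, 0.0]
ft_force: [-13.2, 3.7, 37.4]
finger_gap: 0.0006
```

```bash
python3 -c "
from h import *
light(196,224,225,262)
o=r.get_obs();print(o['ee_pos'],o['ft_force'],o['ft_torque'])"
```

```text
196 ................................#####
197 .................................#...
198 .....................................
199 .....................................
200 .....................................
201 .....................................
202 .....................................
203 ......####...........................
204 ....######...........................
205 .....#####...........................
206 .....#####...........................
207 ......####...........................
208 .......###...........................
209 ........##...........................
210 ........###..........................
211 ........####.......#####.............
212 .........#####..########.............
213 .........#################...........
214 ..........################...........
215 ..........##################.......##
216 .....#.#####################..#######
217 .....################################
218 ......#.#############################
219 .....##############################..
220 ......####.#####################.....
221 ......########################.......
222 ......#######...############.........
223 ......###........########......##....
[ 0.54885755 -0.10735953  0.05884156] [-12.02592609   2.8625354   37.0968407 ] [ 0.8213736   2.86993373 -0.02914867]
```

The force rose sharply to 37 N, so the pad bears on the roller. I'll let go, straight up.

Call:
step_arm(translation=[[0,0,3],[0,0,10],[0,0,25],[-10,-3,40],[-20,-5,40],[0,0,0],[0,0,0],[0,0,0]], turn=[0,0,0,0,0,0,0,0], grip=[255,255,255,255,255,255,255,255])

```text
clock: 20.25
ee_pos: [0.5184, -0.1148, 0.1726]
tcp_rot: [-0.132, 0.991, 0.0, -0.001]
ft_force: [-0.3, 0.6, -1.3]
finger_gap: 0.0003
```

```bash
python3 -c "
from h import *
o=r.get_obs();print(o['clock'],o['ee_pos'],o['ft_force'])
light(196,224,225,262)
g=r.grab_frame('top')[:,:,::-1]
f=cv2.imread('pics/top0.png').astype(int)
d=np.abs(g.astype(int)-f).sum(2)>70
for n,(a,b,c,e) in dict(block=(188,228,228,252),can=(198,230,335,368),bottle=(158,190,325,356),scraper=(236,275,272,340),sander=(205,262,60,112),plate=(198,275,392,455)).items(): print(n,d[a:b,c:e].mean().round(3))
C=cam('top');m=(g[:,:,2]/(g[:,:,1]+1.)>1.55)&(g[:,:,2]>60)
ys,xs=np.nonzero(m[170:225,255:330]);print('copper rows/cols',ys.min()+170,ys.max()+170,xs.min()+255,xs.max()+255)
q=np.array([[*(p+A@np.array(v)/1e3),.06] for v in((0,65),(0,-65),(-25,0),(25,0))]);print(proj(C,q).round(1).tolist())
q=np.array([[*(p+A@np.array(v)/1e3),.1] for v in((-101,65),(-101,-65),(-75,65),(-75,-65))]);print('bar level',proj(C,q).round(1).tolist())
cv2.imwrite('pics/topend.png',g)
"
```

```text
20.25 [ 0.51842528 -0.11478957  0.17257125] [-0.32521774  0.60643969 -1.25999919]
196 .......................##############
197 ......................######...###...
198 .....................#####...........
199 ..................########...........
200 ...............##########............
201 ...........#.#########...............
202 .........###########.................
203 ......##########.....................
204 .....########........................
205 .....#######.........................
206 .....########........................
207 ......#######........................
208 .......########......................
209 ........#######......................
210 ........########.....#...............
211 .........########..#.................
212 .........##############..............
213 ..........################...........
214 ....#.....#################..........
215 ......#...##################........#
216 .......#.####################...#####
217 ......###############################
218 .....################################
219 ......#############################..
220 ......##########################.....
221 ......########.###############.......
222 ......######....##########...........
223 ......##.#.......########......##....
block 0.0
can 0.634
bottle 0.0
scraper 0.926
sander 0.0
plate 0.0
copper rows/cols 188 210 267 304
[[269.0, 203.2], [309.0, 193.6], [291.0, 206.0], [287.1, 190.8]]
bar level [[277.5, 233.7], [319.4, 223.5], [275.4, 225.2], [317.2, 215.1]]
```

The can and scraper differ in the top view because the arm covers them, so I'll check both in the side view.

```bash
python3 -c "
from h import *
g=r.grab_frame('side')[:,:,::-1].copy();cv2.imwrite('pics/sideend.png',g)
f=cv2.imread('pics/side0.png')
G,F=[cv2.cvtColor(i,cv2.COLOR_BGR2GRAY) for i in(g,f)]
for n,(a,b,c,e) in dict(can=(238,268,248,274),scraper=(224,258,198,236),bottle=(214,254,280,304)).items():
    _,v,_,l=cv2.minMaxLoc(cv2.matchTemplate(G[a-6:b+6,c-6:e+6],F[a:b,c:e],cv2.TM_CCOEFF_NORMED));print(n,v,np.array(l)-6)
"
```

```text
can 0.9858765602111816 [0 0]
scraper 0.8031799793243408 [0 1]
bottle 0.983141303062439 [0 0]
```

```bash
python3 -c "
from h import *
g=cv2.imread('pics/sideend.png');f=cv2.imread('pics/side0.png')
for n,(a,b,c,e) in dict(blade=(222,246,198,226),handle=(236,258,218,236)).items():
    for i in(f,g):
        h=i[a:b,c:e].astype(int); m=(h[:,:,0]>110) if n=='blade' else (h[:,:,1]>105)
        ys,xs=np.nonzero(m);print(n,m.sum(),xs.mean().round(2)+c,ys.mean().round(2)+a,xs.min()+c,xs.max()+c,ys.min()+a,ys.max()+a)
"
```

```text
blade 252 212.86 233.22 201 225 225 242
blade 197 212.55 234.81 201 225 228 242
handle 86 223.83 243.73 218 231 236 254
handle 88 223.9 243.86 218 231 236 254
```

```bash
python3 -c "
from rig import r
print(r.job_done())"
```

```text
the job is handed in; nothing more can be done
None
```

The cylinder is in the vee with the clamp frame pressed down on it, and the job was handed in at about 20 s on the robot's clock.

**Rolling:** I struck the cylinder from behind with the shut fingers, between the stops. It rolled along the rails, over the rim and into the vee. It settled there by itself with the gripper off it and the frame still up.

**Failed tries:** The first three pushes did not get it past the rim, and it stayed on or returned to the back stops. The real fingertips seem to sit roughly 30–40 mm behind the reported TCP, so those pushes met the roller too high or missed it. Slow test pushes, and possibly brushing the bar with the gripper body, gave only a few newtons. The fourth push, with the tool about 35 mm lower, worked.

**Clamping:** I pressed the bar down along its arc until the force rose sharply. It reached 37 N, which is more than the clamp needed but under the limits. Then I lifted the gripper clear.

**Last checks:**
- **Clamp:** the frame stayed level after release, with the bar corner in the side view where it was under load.
- **Cylinder:** copper still shows at the vee in the top view, though the frame hides part of it. I did not check its centring to the millimetre.
- **Bystanders:** the block, can, bottle, sander and plate show no movement.
- **Scraper:** the check disagreed at first (match 0.80, one pixel of shift). Its handle and the blade's outline are unmoved apart from the blade's upper edge, which lies in shadow, so I take it as not moved.

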